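Close the desk power box by sliding its cover home

ROBOT

A 6-joint arm with a two-finger parallel gripper is mounted at the origin on a cart in front of the work surface, level with it; the furniture and walls round the work are solid. World frame = base frame: x ahead of the robot, y to its left, z up, the work surface at z = 0. Lengths are in mm, angles in rad, forces in N, time in s.
With the tool pointing down it reaches from about 425 to 925 mm from the base axis. Payload 12.5 kg.
Tool frame: the origin (TCP) lies between the finger pads; the fingertips stand 11 mm ahead of it and the grasp point (between the pads) lies 8 mm behind it; z points along the fingers, y is the line along which they close (so a half turn about z gives the same grasp; the last joint's range is limited). The gripper opens to 85 mm and grips with 20 to 120 N. Pads are 22 mm wide; open, the fingers measure 114 mm over their backs; the gripper's body (76 mm by 85 mm) begins 54 mm behind the grasp point. The pads swing forward as they close: fully open they stand 13 mm farther back than shut.
Start: joints at [1.229, 0.491, 1.559, -0, 1.092, -0.106], TCP at [145.994, 607.725, 242.327] pointing down, gripper open.
Joint ranges: [-3.1, 3.1], [-0.84, 2.19], [0.05, 2.79], [-1.13, 4.28], [0.06, 2.93], [-2.69, 2.69]. Speed limits (rad/s): [2.22, 2.22, 2.79, 3.14, 3.14, 3.14].

INTERFACE

Orientations are given as a unit quaternion [x, y, z, w].
In Python, from plant import arm, eyes gives the robot as it stands.
- The arm moves only by the shell command python3 -m handwheel 'ROWS' [OPENING] [FORCE]. ROWS is a JSON object whose one key "series" holds a list of rows, each a list of 2 entries, a list of its own where there are three numbers: the shift along the tool's x, y, z in units of 25 mm (1.0 is 25 mm), then the turn, a rotation vector about the tool's x, y, z in units of 6 degrees (1.0 is 6 degrees). A call has exactly 10 rows; each row shifts and turns the commanded pose from where the row before left it, along the tool's axes as they then stand; what a row does not reach is not made up. A row lasts 1/12 s, in which the tool goes at most 41.7 mm and 7.16 degrees, less where a joint would pass 70% of its speed; a pose out of reach is approached as far as the arm can. A call is refused whole if a number of a shift passes 1 or a number of a turn 1, either way. A call with a gripper value outside its range is refused whole. OPENING is the closure, from 0 (fully open) to 1 (shut), set as the call begins (- or left out, the last holds). The fingers move at their own pace and stop on an object; FORCE is the grip in N (left out, the last holds). Time passes only in rows, so rows that do not move let the fingers close, or fill a call up. It gives the time, the measured TCP pose, the force, the opening and the grip force at its end, in the units of the state.
- arm.read_state(): the state, without advancing time (a new reading comes with each control period).
- eyes.get_image(name): name is "scene" or "top" or "wrist"; returns a dict with "img" (480x640x3 uint8, blue, green, red), "z_map" (480x640 float32, mm along the optical axis (not along the pixel's ray), 0 where there is no reading), "vertical_fov" (degrees; the focal length in pixels is half the picture's height over the tangent of half this angle, whatever the lens; pixels are square), "cx", "cy" (the principal point, pixels), "R" (3x3) and "t" (3): a world point X has camera coordinates R X + t; the wrist camera has in their place "hand_eye" (4x4, takes a point from camera to tool coordinates, whose origin is the TCP and whose axes are the flange's). Camera axes: x right, y down, z forward; pixel columns grow to the right and rows downward; lengths in mm; the calibration is good to about 2 mm. A picture is of the moment at which its call begins: read the wrist's pose just before it.
- arm.hand_in(): hands the job in; it is judged then, once.
The state is a dict: "t": time; "joint_pos": joint angles; "dq": joint speeds; "tau": joint torques, N m; "tool_pos": TCP position; "tcp_rot": TCP orientation; "contact_force": force on the tool from outside, world axes, zero at the start; "moment": the same for the moment, N m; "grip_width": opening from 0.0 (shut) to 1.0 (fully open); "finger_force": force on a finger pad.
Only numpy, scipy, OpenCV 4.12 (cv2) and the standard library are available. Lean on these libraries where they do the work, as an engineer would, in place of code of your own. Each camera call takes 0.05 s, during which the arm holds its last target. There are 200 camera calls.

TASK

The loose cover of the desk power box lies on the desk; put the box back in order. Lay the cover flat on the closed half of the box's top, then slide it along the top, without forcing it, until it drops into the socket opening and sits flush, and let go. Never hold the cover raised over the opening or lower it in from above, push and press gently all the way, and leave the mouse, the memory stick and the glass where they are.

Things in the scene. Friction and masses are not known exactly. Their poses are not given: they have to be found in the camera images.
- power_box: fixed low grey desk power box, 140 (x) x 280 (y) x 40 mm; origin: centre of its underside; z up. Its aluminium deck (34 mm above the origin) is a track 108 mm wide in x between side rails and 224 mm long in y between end caps, all 6 mm higher than the deck; the rails' top inner 3 mm are bevelled 45 deg. The -y half is closed, the opening is in the +y half. Slide to +y.
- parking (a point): centre of the closed half of the power box's deck, on its surface (box frame x 0, y -62, z 34 mm); axes as the box. Pushing the cover along the deck takes only 1 to 2 N until it drops in and is stopped; a few newtons are plenty
- opening_nominal (a point): nominal centre of the opening over the dark sockets, at ledge height (box x 0, y +50, z 29 mm). Opening: full track width (108, x) x 90 (y), 5 mm deep to a ledge 10 to 12 mm wide all round that carries the cover. Each deck is screwed down differently: the true opening lies up to 13 mm off along y, either way (not across); this point does not show it. The deck never moves.
- cover: loose aluminium plate 100 (x) x 84 (y) x 5 mm, 0.13 kg, black finger rib across its middle 50 (x) x 12 (y), 22 mm high above the plate. Origin: underside centre, z up. Play: 4 mm each side in x, 3 in y, its x along the box's x (either way round). Pushed by the rib, ungripped, its leading edge tips in first, the rest drops by its own weight; then the opening's far edge stops it.
- mouse: bystander: low white computer mouse, 113x58x22 mm, origin under its centre; leave alone
- usb_stick: bystander: black memory stick, 17x51x8 mm, origin under its centre; leave alone
- water_glass: bystander: clear drinking glass, 81 mm wide, 93 mm high, origin under its centre; leave alone
Things that resemble listed ones, but are neither listed nor needed, are in the scene too. Leave any turquoise look-alike of the cover alone.

How it is judged:
By the outcome, as a careful person would: the job done as asked, in the order asked, and still so for the second after the job is handed in, with the robot touching nothing.
It also fails if it takes over 56 s, if anything falls off the work surface, if the arm or the gripper's body presses on something with over 40 N, if the wrist force passes 120 N, or if a joint passes its speed limit or range.

## Working session

There is one attempt and no reset: what is moved stays moved. The work goes in short steps, Python scripts to look and compute and a shell command to move; the robot and the scene stay as the last step left them, time stands still between calls to the robot, and variables do not carry over. Pictures are saved under pics/ and viewed, at most 10 in all, crops included, and the job is handed in when it is done.

```bash
mkdir -p pics; ls
cat > h.py <<'E'
import numpy as np,cv2
from plant import arm,eyes
from scipy.spatial.transform import Rotation as Ro
def cam(n):
    s=arm.read_state(); d=eyes.get_image(n)
    f=240/np.tan(np.radians(d["vertical_fov"])/2); d["f"]=f
    if n=="wrist":
        T=np.eye(4);T[:3,:3]=Ro.from_quat(s["tcp_rot"]).as_matrix();T[:3,3]=s["tool_pos"]
        M=T@np.array(d["hand_eye"]);d["R"]=M[:3,:3].T;d["t"]=-M[:3,:3].T@M[:3,3]
    return d
def cloud(d):
    v,u=np.mgrid[:480,:640];z=d["z_map"]
    P=np.stack([(u-d["cx"])/d["f"]*z,(v-d["cy"])/d["f"]*z,z],-1)
    return (P-np.array(d["t"]))@np.array(d["R"])
def ray(d,u,v,h):
    R=np.array(d["R"]);c=-R.T@np.array(d["t"]);r=R.T@np.array([(u-d["cx"])/d["f"],(v-d["cy"])/d["f"],1])
    return c+r*(h-c[2])/r[2]
E
python3 - <<'E'
from h import *
print(arm.read_state())
for n in("top","scene"):
    d=cam(n);cv2.imwrite(f"pics/{n}0.png",d["img"]);np.savez(f"{n}0.npz",**{k:v for k,v in d.items()})
    print(n,d["vertical_fov"],d["cx"],d["cy"],-np.array(d["R"]).T@np.array(d["t"]))
E
```

```text
pics
{'t': 0.0, 'joint_pos': array([ 1.22941833e+00,  4.91563710e-01,  1.55945380e+00, -2.30074015e-05,
        1.09172762e+00, -1.05611819e-01]), 'dq': array([-0.00026463,  0.00222605,  0.00070816, -0.00170959,  0.00076953,
        0.0034106 ]), 'tau': array([-5.80341584e-04, -6.18447018e+01, -2.61588907e+01, -1.27968756e-04,
        4.13707254e-03,  2.36349683e-05]), 'tool_pos': array([145.90760344, 607.50143606, 241.72366427]), 'tcp_rot': array([ 1.17604961e-01,  9.93060291e-01, -5.64168038e-04, -1.17764960e-04]), 'contact_force': array([ 0.02404916,  0.30368472, -0.41847919]), 'moment': array([ 0.02808855,  0.00243515, -0.00730603]), 'finger_force': 0.0, 'grip_width': 1.0026141693097337}
top 55.34374376564685 316.629663632429 237.83768883936003 [ 193.96262934  -79.11016288 1321.20282384]
scene 52.374657407107065 322.90333274119155 232.1732549392234 [-118.9908961  -767.61047549  765.81558313]
```

View pics/top0.png

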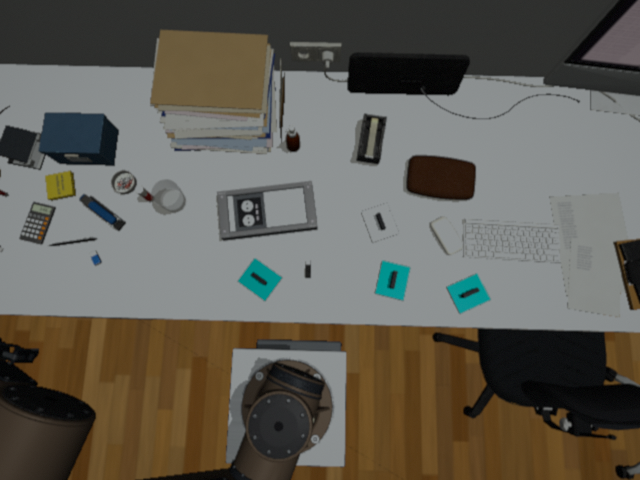

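View pics/scene0.png

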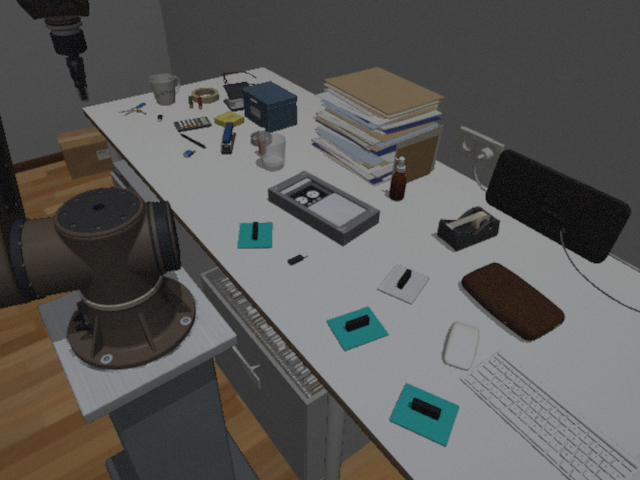

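The top view shows the box at (267,210), with its dark sockets and opening at the left, so box +y is about world +y. Cover candidates in the top view are the aluminium plate at (380,222) and turquoise plates at (260,279), (393,281) and (468,293). Only the silver plate with the black rib fits, since the turquoise ones are the look-alikes. The glass is at (168,197), the mouse at (446,235) and the stick at (308,270).

Run:
```python
from h import *
d=dict(np.load("top0.npz"));P=cloud(d);im=d["img"]
cv2.imwrite("pics/crop.png",cv2.resize(im[160:310,200:500],None,fx=2.6,fy=2.6,interpolation=cv2.INTER_CUBIC))
print("desk z",np.median(P[150:300,330:350,2]), "px/mm",d["f"]/1321)
hsv=cv2.cvtColor(im,cv2.COLOR_BGR2HSV)
# rib: dark blob
m=np.zeros((480,640),np.uint8);m[205:240,360:400]=(im[205:240,360:400].max(-1)<70)*255
c=max(cv2.findContours(m,0,2)[0],key=cv2.contourArea);r=cv2.minAreaRect(c);print("rib px",r)
print("rib",ray(d,*r[0],27)); b=np.array([ray(d,*p,27)[:2] for p in cv2.boxPoints(r)]);print(b)
h=P[...,2]
mm=((h>24)&(h<60)).astype(np.uint8);mm[:, :205]=0;mm[:,330:]=0;mm[:175]=0;mm[250:]=0
c=max(cv2.findContours(mm,0,2)[0],key=cv2.contourArea);r=cv2.minAreaRect(c);print("box px",r)
bp=cv2.boxPoints(r);q=np.array([ray(d,*p,40)[:2] for p in bp]);print(q,q.mean(0),[np.linalg.norm(q[i]-q[i-1]) for i in range(4)])
print(P[210:215,250:310:6,2].mean(0).round(1))
```

```text
desk z -0.2497659107761811 px/mm 0.34646360793292985
rib px ((379.8835754394531, 221.35617065429688), (15.800556182861328, 4.68164587020874), 69.44395446777344)
rib [ 521.2038208  -252.74891998   27.        ]
[[ 540.585532   -238.26021081]
 [ 545.90798705 -251.05693685]
 [ 501.94065956 -267.14900768]
 [ 496.68772415 -254.42802227]]
box px ((265.9488830566406, 209.3905029296875), (48.142127990722656, 97.62154388427734), 83.41805267333984)
[[595.69295162 231.83699088]
 [637.93113962 -50.65906549]
 [494.07817232 -70.90475753]
 [453.48082687 205.45728761]] [545.29577261  78.93261387] [np.float64(144.63809031435994), np.float64(285.6362833936339), np.float64(145.27065858755125), np.float64(279.3279872237176)]
[18.6 19.7 28.5 33.5 32.4 35.2 32.7 34.6 33.4 34.7]
```

View pics/crop.png

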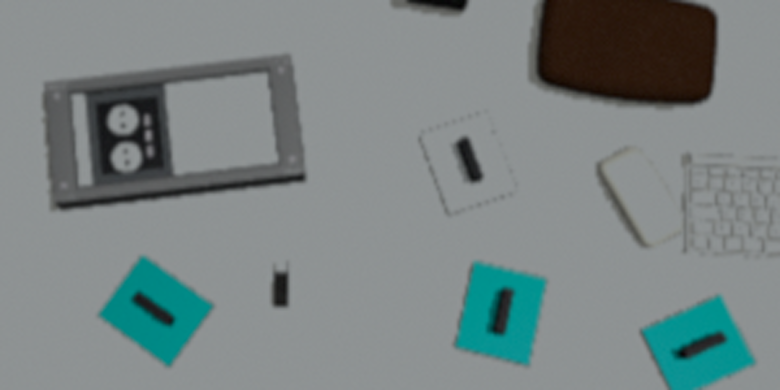

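The crop confirms it: the plate outlined at crop (468,162), top view (380,222), is the aluminium cover. Next I move above the box for a wrist view.

```bash
python3 -m handwheel '{"series":[[[-1,-0.84,0],[0,0,0]],[[-1,-0.84,0],[0,0,0]],[[-1,-0.84,0],[0,0,0]],[[-1,-0.84,0],[0,0,0]],[[-1,-0.84,0],[0,0,0]],[[-1,-0.84,0],[0,0,0]],[[-1,-0.84,0],[0,0,0]],[[-1,-0.84,0],[0,0,0]],[[-1,-0.84,0],[0,0,0]],[[-1,-0.84,0],[0,0,0]]]}' 0 20
python3 -m handwheel '{"series":[[[-1,-0.84,0],[0,0,0]],[[-1,-0.84,0],[0,0,0]],[[-1,-0.84,0],[0,0,0]],[[-1,-0.84,0],[0,0,0]],[[-1,-0.84,0],[0,0,0]],[[-1,-0.84,0],[0,0,0]],[[-1,-0.84,0],[0,0,0]],[[-1,-0.84,0],[0,0,0]],[[-1,-0.84,0],[0,0,0]],[[-0.5,-0.4,0],[0,0,0]]]}'
python3 - <<'E'
from h import *
d=cam("wrist");cv2.imwrite("pics/w1.png",d["img"]);np.savez("w1.npz",**d);print(arm.read_state()["tool_pos"],-np.array(d["R"]).T@d["t"],d["R"])
E
```

```text
t: 0.93
tool_pos: [340.6, 343.7, 242.2]
tcp_rot: [0.118, 0.993, -0.0, -0.0]
contact_force: [0.2, 0.3, 0.2]
grip_width: 0.999
finger_force: 0.0
t: 1.77
tool_pos: [526.1, 93.5, 242.0]
tcp_rot: [0.119, 0.993, -0.0, 0.0]
contact_force: [-0.7, 0.0, -0.2]
grip_width: 1.006
finger_force: 0.0
[526.98058829  92.61705117 241.87902323] [451.56287001 111.23132202 374.00439403] [[ 2.35370407e-01  9.71905714e-01  2.32691726e-04]
 [ 9.26423614e-01 -2.24428191e-01  3.02276817e-01]
 [ 2.93836788e-01 -7.09314464e-02 -9.53220159e-01]]
```

View pics/w1.png

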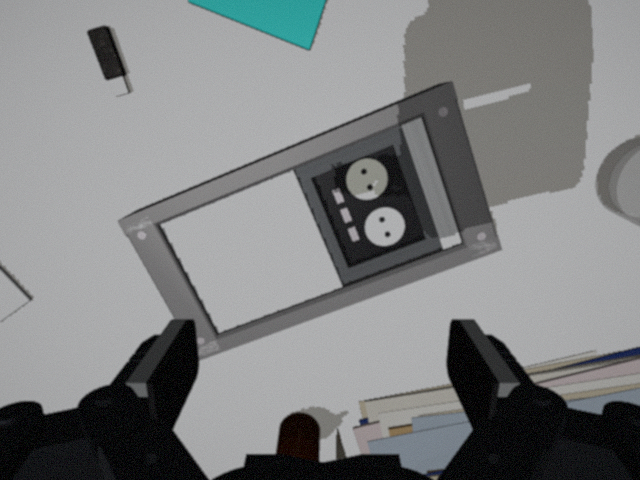

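The wrist view shows the whole box. Outer corners are at (122,220), (449,84) and (500,247). The closed deck's end corners are at (162,224) and (217,333). The opening's near edge runs (295,170)–(342,286), and its far edge, the light strip, runs (402,124)–(440,247).

Run:
```python
from h import *
d=dict(np.load("w1.npz"));g=lambda u,v,h:ray(d,u,v,h)[:2]
A,B,C=g(122,220,40),g(449,84,40),g(500,247,40)
print("len",np.linalg.norm(B-A),np.linalg.norm(C-B))
# long edges and cross edges by line fits on refined gradient: use cornerSubPix
gr=cv2.cvtColor(d["img"],cv2.COLOR_BGR2GRAY)
pts=np.float32([[122,220],[449,84],[500,247],[162,224],[217,333],[295,170],[342,286],[402,124],[440,247]]).reshape(-1,1,2)
p=cv2.cornerSubPix(gr,pts.copy(),(5,5),(-1,-1),(3,50,.01)).reshape(-1,2)
H=[40,40,40,34,34,34,34,34,34]
W=np.array([g(*q,h) for q,h in zip(p,H)])
print(p.round(1))
A,B,C=W[:3];ey=(B-A)/np.linalg.norm(B-A);print(W.round(1),"yaw",np.degrees(np.arctan2(-ey[0],ey[1])))
ctr=(A+C)/2;ex=np.array([ey[1],-ey[0]])
print("ctr",ctr,"len",np.linalg.norm(B-A),np.linalg.norm(C-B))
print(np.c_[(W-ctr)@ex,(W-ctr)@ey].round(1))
P=cloud(d);
h,w=200,0
Q=(P[...,:2]-ctr);bx=Q@ex;by=Q@ey;z=P[...,2]
for y in range(-124,130,4):
    m=(abs(bx)<40)&(abs(by-y)<2)&(d["z_map"]>0);print(y,round(float(np.median(z[m])),1),int(np.median(gr[m])),end="; ")
```

```text
len 273.1466370477208 136.09976508556906
[[117.  220.4]
 [451.9  80.8]
 [501.7 249.3]
 [158.2 223.4]
 [218.  333.2]
 [291.4 168.6]
 [342.2 286.4]
 [399.2 124.4]
 [443.  249. ]]
[[498.7 -69.5]
 [457.6 207. ]
 [595.9 227.7]
 [509.9 -41. ]
 [618.  -24.4]
 [492.3  76.5]
 [599.9  93. ]
 [479.3 165.1]
 [586.8 182.2]] yaw 8.464623731230262
ctr [547.33620889  79.08492012] len 279.602615287604 139.88404222488325
[[ -69.9 -139.8]
 [ -69.9  139.8]
 [  69.9  139.8]
 [ -54.7 -113.2]
 [  54.7 -112.7]
 [ -54.8    5.5]
 [  54.     6. ]
 [ -54.7   95.1]
 [  54.2   96.2]]
-124 40.5 114; -120 40.5 116; -116 40.4 115; -112 37.2 80; -108 34.5 174; -104 34.5 174; -100 34.4 174; -96 34.4 174; -92 34.6 174; -88 34.5 174; -84 34.5 175; -80 34.5 175; -76 34.5 175; -72 34.5 175; -68 34.4 175; -64 34.5 175; -60 34.5 175; -56 34.5 175; -52 34.5 175; -48 34.5 175; -44 34.5 175; -40 34.6 175; -36 35.2 173; -32 35.6 172; -28 34.9 174; -24 259.7 11; -20 255.1 14; -16 34.5 175; -12 34.5 175; -8 34.5 175; -4 34.5 175; 0 34.6 175; 4 34.9 172; 8 304.1 52; 12 304.7 19; 16 30.7 17; 20 20.2 20; 24 305.2 26; 28 305.0 19; 32 305.0 18; 36 19.6 28; 40 18.8 33; 44 21.7 26; 48 310.8 14; 52 306.2 12; 56 276.1 9; 60 279.6 10; 64 282.5 33; 68 292.0 17; 72 293.3 18; 76 298.8 13; 80 295.7 12; 84 291.2 17; 88 29.3 48; 92 29.6 49; 96 31.3 79; 100 34.5 125; 104 34.5 123; 108 34.5 123; 112 37.1 63; 116 40.5 71; 120 40.5 71; 124 40.5 71; 128 40.6 70;
```

```bash
python3 -m handwheel '{"series":[[[-0.22,-0.96,0],[0,0,0]],[[-0.22,-0.96,0],[0,0,0]],[[-0.22,-0.96,0],[0,0,0]],[[-0.22,-0.96,0],[0,0,0]],[[-0.22,-0.96,0],[0,0,0]],[[-0.22,-0.96,0],[0,0,0]],[[-0.22,-0.96,0],[0,0,0]],[[-0.22,-0.96,0],[0,0,0]],[[-0.22,-0.96,0],[0,0,0]],[[-0.22,-0.96,0],[0,0,0]]]}'
python3 -m handwheel '{"series":[[[-0.22,-0.96,0],[0,0,0]],[[-0.22,-0.96,0],[0,0,0]],[[-0.22,-0.96,0],[0,0,0]],[[-0.22,-0.96,0],[0,0,0]],[[0,0,0.4],[0,0,-0.93]],[[0,0,0.4],[0,0,-0.93]],[[0,0,0.4],[0,0,-0.93]],[[0,0,0.4],[0,0,-0.93]],[[0,0,0.4],[0,0,-0.93]],[[0,0,0],[0,0,-0.93]]]}'
python3 - <<'E'
from h import *
d=cam("wrist");cv2.imwrite("pics/w2.png",d["img"]);np.savez("w2.npz",**d);print(arm.read_state()["tool_pos"],arm.read_state()["joint_pos"])
E
```

```text
t: 2.65
tool_pos: [521.5, -150.8, 242.1]
tcp_rot: [0.118, 0.993, 0.0, -0.0]
contact_force: [-0.2, -0.5, 0.3]
grip_width: 1.003
finger_force: 0.0
t: 3.48
tool_pos: [520.1, -247.7, 190.2]
tcp_rot: [-0.176, 0.984, 0.001, -0.001]
contact_force: [-0.1, 0.9, -0.2]
grip_width: 0.999
finger_force: 0.0
[ 520.39919569 -247.87719412  191.0460414 ] [-5.59164028e-01  4.80171609e-01  1.73682554e+00  1.79014202e-04
  9.27078139e-01 -2.49032674e+00]
```

View pics/w2.png

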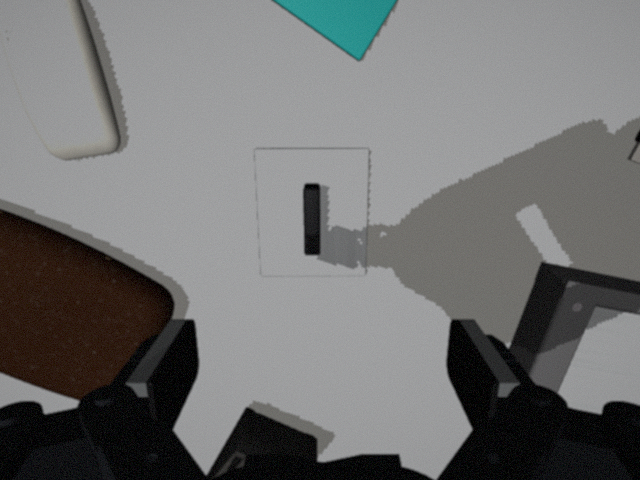

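The cover is centred under the wrist. Its plate corners are at (256,149), (369,149), (366,275) and (261,275), with the rib at (312,219). The mouse at (90,100) and the brown case are clear of the fingers.

```bash
cat > rib.py <<'E'
from h import *
def rib(d,u0,u1,v0,v1,h):
    g=d["img"].max(-1);m=np.zeros_like(g);m[v0:v1,u0:u1]=(g[v0:v1,u0:u1]<60)*255
    c=max(cv2.findContours(m,0,2)[0],key=cv2.contourArea);r=cv2.minAreaRect(c);return r,ray(d,*r[0],h)
E
python3 - <<'E'
from rib import *
d=dict(np.load("w2.npz"))
gr=cv2.cvtColor(d["img"],cv2.COLOR_BGR2GRAY)
p=cv2.cornerSubPix(gr,np.float32([[256,149],[369,149],[366,275],[261,275]]).reshape(-1,1,2),(4,4),(-1,-1),(3,50,.01)).reshape(-1,2)
W=np.array([ray(d,*q,5)[:2] for q in p]);c=W.mean(0);print(p.round(1),W.round(1),c)
print([np.linalg.norm(W[i]-W[i-1]).round(1) for i in range(4)])
v=(W[3]-W[0]+W[2]-W[1]);print("x axis deg",np.degrees(np.arctan2(v[1],v[0])))
r,w=rib(d,295,330,175,265,27);print(r,w)
P=cloud(d);print(P[190:215,308:316,2].mean())
s=arm.read_state();R=Ro.from_quat(s["tcp_rot"]).as_matrix()
ty=R[:,1];print("tool y deg",np.degrees(np.arctan2(ty[1],ty[0])), "delta tool",R.T@(np.r_[c,0]-s["tool_pos"]))
E
```

```text
[[253.7 148.5]
 [369.7 149.8]
 [365.2 274.7]
 [260.4 275.5]] [[ 493.2 -310.6]
 [ 465.  -231.4]
 [ 556.4 -198. ]
 [ 585.8 -275.8]] [ 525.09637678 -253.97463029]
[np.float64(98.9), np.float64(84.0), np.float64(97.4), np.float64(83.2)]
x axis deg 20.320430715422365
((311.5, 219.0), (70.0, 15.0), 90.0) [ 522.76745298 -254.96819591   27.        ]
28.955719923979306
tool y deg 110.64122472883965 delta tool [ -2.51199037  -7.75559882 191.0271519 ]
```

```bash
python3 -m handwheel '{"series":[[[-0.06,-0.31,0.5],[0,0,0]],[[0,0,0.9],[0,0,0]],[[0,0,0.9],[0,0,0]],[[0,0,0.9],[0,0,0]],[[0,0,0.9],[0,0,0]],[[0,0,0.9],[0,0,0]],[[0,0,0.9],[0,0,0]],[[0,0,0.6],[0,0,0]],[[0,0,0.38],[0,0,0]],[[0,0,0],[0,0,0]]]}'
python3 -m handwheel '{"series":[[[0,0,0],[0,0,0]],[[0,0,0],[0,0,0]],[[0,0,0],[0,0,0]],[[0,0,0],[0,0,0]],[[0,0,0],[0,0,0]],[[0,0,0],[0,0,0]],[[0,0,0],[0,0,0]],[[0,0,0],[0,0,0]],[[0,0,0],[0,0,0]],[[0,0,0],[0,0,0]]]}' 1 30
```

```text
t: 4.37
tool_pos: [524.3, -255.0, 18.0]
tcp_rot: [-0.172, 0.985, 0.001, -0.001]
contact_force: [-0.1, -0.3, -0.1]
grip_width: 1.0
finger_force: 0.0
t: 5.2
tool_pos: [525.1, -255.4, 20.8]
tcp_rot: [-0.173, 0.985, -0.0, 0.0]
contact_force: [-0.9, -0.2, 6.3]
grip_width: 0.133
finger_force: 30.2
```

```bash
python3 -m handwheel '{"series":[[[0,0,-0.5],[0,0,0]],[[0,0,-0.8],[0,0,0]],[[0,0,-0.9],[0,0,0]],[[0,0,-0.6],[0,0,0.4]],[[0,0,0],[0,0,0.8]],[[0,0,0],[0,0,0.7]],[[-0.2,0.7,0],[0,0,0]],[[-0.2,0.7,0],[0,0,0]],[[-0.2,0.7,0],[0,0,0]],[[-0.2,0.7,0],[0,0,0]]]}'
python3 -m handwheel '{"series":[[[-0.2,0.7,0],[0,0,0]],[[-0.2,0.7,0],[0,0,0]],[[-0.2,0.7,0],[0,0,0]],[[-0.2,0.7,0],[0,0,0]],[[-0.2,0.7,0],[0,0,0]],[[-0.2,0.7,0],[0,0,0]],[[-0.2,0.7,0],[0,0,0]],[[-0.2,0.7,0],[0,0,0]],[[-0.2,0.7,0],[0,0,0]],[[-0.2,0.7,0],[0,0,0]]]}'
python3 -m handwheel '{"series":[[[-0.05,0.7,0],[0,0,0]],[[0,0.1,0],[0,0,0]],[[0,0,0],[0,0,0]],[[0,0,0],[0,0,0]],[[0,0,0],[0,0,0]],[[0,0,0],[0,0,0]],[[0,0,0],[0,0,0]],[[0,0,0],[0,0,0]],[[0,0,0],[0,0,0]],[[0,0,0],[0,0,0]]]}'
python3 - <<'E'
from h import *
d=cam("wrist");cv2.imwrite("pics/w3.png",d["img"]);np.savez("w3.npz",**d);print(arm.read_state())
E
```

```text
t: 6.03
tool_pos: [534.2, -182.4, 91.0]
tcp_rot: [-0.074, 0.997, -0.0, 0.0]
contact_force: [0.0, 0.2, -0.8]
grip_width: 0.131
finger_force: 29.4
t: 6.87
tool_pos: [557.6, -1.7, 91.0]
tcp_rot: [-0.075, 0.997, 0.0, 0.0]
contact_force: [0.6, 1.0, -1.8]
grip_width: 0.131
finger_force: 29.4
t: 7.7
tool_pos: [555.9, 17.2, 90.3]
tcp_rot: [-0.075, 0.997, 0.0, 0.0]
contact_force: [0.3, 0.0, -0.4]
grip_width: 0.133
finger_force: 29.5
{'t': 7.75, 'joint_pos': array([-8.77618328e-02,  5.95744307e-01,  1.87154028e+00,  1.10170018e-04,
        6.74346879e-01, -1.80809880e+00]), 'dq': array([3.73457344e-03, 7.64848400e-05, 1.20564174e-03, 1.46028564e-03,
       8.70554580e-05, 2.79627670e-04]), 'tau': array([-8.68017459e-02, -6.00721908e+01, -1.72211784e+01, -1.57611026e-03,
        1.08861299e-03, -1.28436885e-03]), 'tool_pos': array([555.8546355 ,  17.26301297,  90.2546199 ]), 'tcp_rot': array([-7.46577630e-02,  9.97209214e-01,  3.70809548e-05, -1.35875870e-05]), 'contact_force': array([ 0.01231304, -0.02577121, -1.28959586]), 'moment': array([ 0.01378566, -0.04545678,  0.02281761]), 'finger_force': 29.472450613975525, 'grip_width': 0.12993150035171216}
```

View pics/w3.png

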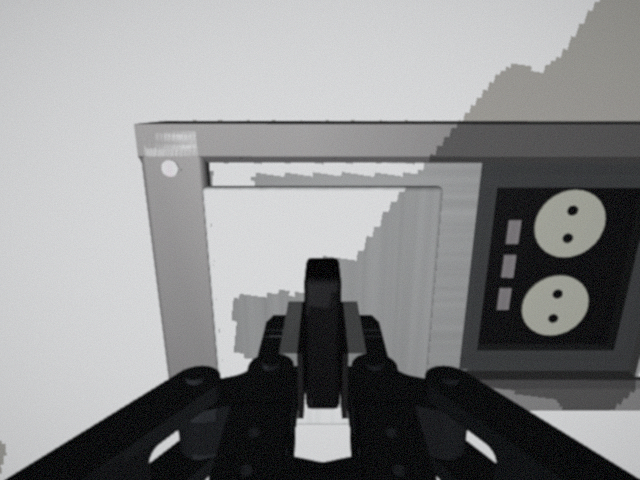

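Hovering at the closed half, the cover's -x edge runs from (205,186) to (440,187) and its +x edge shows near (325,424). The rails and box edges are visible too. I'll measure the offset in box axes.

Run:
```python
from h import *
d=dict(np.load("w3.npz"));P=cloud(d)
zt=np.median(P[195:230,225:290,2]);print("plate z",zt, P[190:230:8,215:300:20,2].round(1).tolist(),P[200:230:10,400:435:10,2].round(1).tolist())
gr=cv2.cvtColor(d["img"],cv2.COLOR_BGR2GRAY).astype(float)
print("row profile col230-260",gr[155:200,225:245].mean(1).round(0).tolist()); print("bottom",gr[405:460,315:335].mean(1).round(0).tolist())
print("row200 cols",gr[196:204,195:215].mean(0).round(0).tolist(),gr[196:204,430:450].mean(0).round(0).tolist())
c=np.array([547.34,79.08]);a=np.radians(8.46);ex=np.array([np.cos(a),np.sin(a)]);ey=np.array([-np.sin(a),np.cos(a)])
f=lambda u,v,h:(lambda w:[round(float((w[:2]-c)@ex),1),round(float((w[:2]-c)@ey),1)])(ray(d,u,v,h))
for u,v in [(205,186),(440,187),(325,424)]: print("plate",f(u,v,zt))
print("rail outer",f(200,123,40),f(400,122.5,40),"inner top",f(230,157,40),"rail in",f(260,162,34),"opening edge",f(481,165,34))
```

```text
plate z 74.86969529468676 [[76.1, 74.2, 74.7, 74.1, 74.7], [75.1, 76.2, 75.1, 75.0, 73.4], [75.0, 75.0, 74.8, 74.6, 74.4], [75.4, 74.6, 76.1, 74.8, 74.9], [75.1, 75.0, 74.8, 73.3, 75.2]] [[75.1, 74.7, 74.0, 75.0], [75.1, 74.8, 74.2, 75.0], [74.8, 75.2, 74.8, 75.3]]
row profile col230-260 [146.0, 122.0, 98.0, 89.0, 90.0, 91.0, 106.0, 152.0, 198.0, 215.0, 217.0, 215.0, 215.0, 215.0, 216.0, 215.0, 216.0, 215.0, 216.0, 215.0, 214.0, 215.0, 216.0, 216.0, 215.0, 216.0, 216.0, 217.0, 216.0, 211.0, 179.0, 128.0, 128.0, 167.0, 194.0, 210.0, 215.0, 216.0, 215.0, 216.0, 216.0, 215.0, 216.0, 216.0, 216.0]
bottom [13.0, 17.0, 56.0, 119.0, 175.0, 205.0, 211.0, 211.0, 210.0, 210.0, 209.0, 210.0, 209.0, 210.0, 209.0, 210.0, 208.0, 203.0, 194.0, 192.0, 205.0, 211.0, 211.0, 211.0, 211.0, 210.0, 210.0, 210.0, 210.0, 211.0, 211.0, 211.0, 210.0, 210.0, 209.0, 211.0, 210.0, 209.0, 209.0, 209.0, 209.0, 210.0, 210.0, 209.0, 209.0, 209.0, 210.0, 209.0, 208.0, 209.0, 208.0, 208.0, 209.0, 208.0, 201.0]
row200 cols [158.0, 159.0, 158.0, 159.0, 159.0, 158.0, 153.0, 147.0, 162.0, 193.0, 210.0, 216.0, 216.0, 216.0, 215.0, 215.0, 216.0, 216.0, 216.0, 215.0] [147.0, 149.0, 149.0, 150.0, 152.0, 151.0, 151.0, 152.0, 149.0, 142.0, 135.0, 133.0, 141.0, 149.0, 151.0, 150.0, 151.0, 151.0, 151.0, 149.0]
plate [-50.6, -103.5]
plate [-50.4, -22.3]
plate [49.1, -61.7]
rail outer [-70.2, -113.0] [-70.6, -31.2] inner top [-56.5, -101.6] rail in [-53.7, -90.0] opening edge [-52.6, 6.0]
```

```bash
python3 -m handwheel '{"series":[[[-0.03,0,0.2],[0,0,0]],[[0,0,0.3],[0,0,0]],[[0,0,0.3],[0,0,0]],[[0,0,0.2],[0,0,0]],[[0,0,0.14],[0,0,0]],[[0,0,0.1],[0,0,0]],[[0,0,0.06],[0,0,0]],[[0,0,0.04],[0,0,0]],[[0,0,0],[0,0,0]],[[0,0,0],[0,0,0]]]}'
python3 -m handwheel '{"series":[[[0,0,0.02],[0,0,0]],[[0,0,0.02],[0,0,0]],[[0,0,0.02],[0,0,0]],[[0,0,0.02],[0,0,0]],[[0,0,0],[0,0,0]],[[0,0,0],[0,0,0]],[[0,0,0],[0,0,0]],[[0,0,0],[0,0,0]],[[0,0,0],[0,0,0]],[[0,0,0],[0,0,0]]]}'
```

```text
t: 8.58
tool_pos: [556.7, 17.5, 56.9]
tcp_rot: [-0.075, 0.997, 0.0, 0.0]
contact_force: [0.1, 0.8, -1.5]
grip_width: 0.136
finger_force: 29.5
t: 9.42
tool_pos: [556.6, 17.5, 54.9]
tcp_rot: [-0.075, 0.997, 0.0, 0.0]
contact_force: [-0.2, 0.3, 1.6]
grip_width: 0.135
finger_force: 29.8
```

```bash
python3 -m handwheel '{"series":[[[0,0,0],[0,0,0]],[[0,0,0],[0,0,0]],[[0,0,0],[0,0,0]],[[0,0,0],[0,0,0]],[[0,0,0],[0,0,0]],[[0,0,0],[0,0,0]],[[0,0,0],[0,0,0]],[[0,0,0],[0,0,0]],[[0,0,0],[0,0,0]],[[0,0,0],[0,0,0]]]}' 0.65 20
python3 - <<'E'
from h import *
d=cam("wrist");cv2.imwrite("pics/w4.png",d["img"]);np.savez("w4.npz",**d)
E
```

```text
t: 10.25
tool_pos: [556.6, 17.5, 54.8]
tcp_rot: [-0.075, 0.997, 0.0, 0.0]
contact_force: [-0.4, 0.8, 0.5]
grip_width: 0.352
finger_force: 0.0
```

View pics/w4.png

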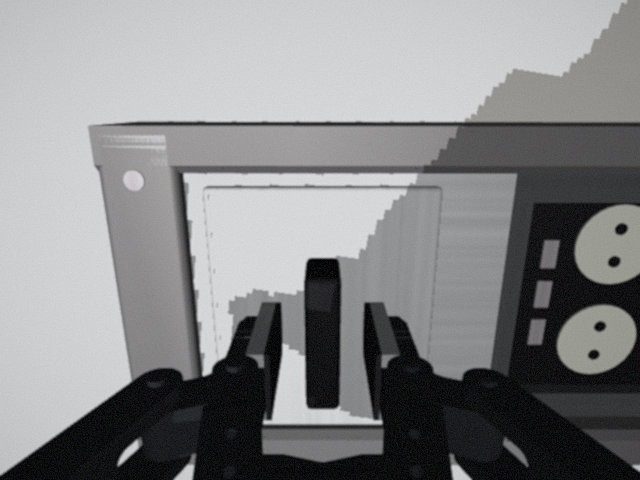

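The cover lies flat on the closed deck, spanning (205,187)–(440,187), and it is released with the rib free between the fingers. I'll lower 3 mm and push gently with the rear finger.

```bash
python3 -m handwheel '{"series":[[[0,0,0.06],[0,0,0]],[[0,0,0.06],[0,0,0]],[[0,0.1,0],[0,0,0]],[[0,0.1,0],[0,0,0]],[[0,0.1,0],[0,0,0]],[[0,0.1,0],[0,0,0]],[[0,0.1,0],[0,0,0]],[[0,0.1,0],[0,0,0]],[[0,0.1,0],[0,0,0]],[[0,0.1,0],[0,0,0]]]}'
python3 -m handwheel '{"series":[[[0,0.12,0],[0,0,0]],[[0,0.12,0],[0,0,0]],[[0,0.12,0],[0,0,0]],[[0,0.12,0],[0,0,0]],[[0,0.12,0],[0,0,0]],[[0,0.12,0],[0,0,0]],[[0,0.12,0],[0,0,0]],[[0,0.12,0],[0,0,0]],[[0,0.12,0],[0,0,0]],[[0,0.12,0],[0,0,0]]]}'
```

```text
t: 11.13
tool_pos: [553.6, 37.5, 51.8]
tcp_rot: [-0.075, 0.997, 0.0, 0.0]
contact_force: [0.1, -0.1, 0.5]
grip_width: 0.354
finger_force: 0.3
t: 11.97
tool_pos: [549.1, 67.2, 51.8]
tcp_rot: [-0.075, 0.997, 0.0, 0.0]
contact_force: [0.6, -0.8, 0.1]
grip_width: 0.35
finger_force: 0.4
```

```bash
python3 -m handwheel '{"series":[[[0,0.12,0],[0,0,0]],[[0,0.12,0],[0,0,0]],[[0,0.12,0],[0,0,0]],[[0,0.12,0],[0,0,0]],[[0,0.12,0],[0,0,0]],[[0,0.12,0],[0,0,0]],[[0,0.12,0],[0,0,0]],[[0,0.12,0],[0,0,0]],[[0,0.12,0],[0,0,0]],[[0,0.12,0],[0,0,0]]]}'
python3 - <<'E'
from h import *
d=cam("wrist");cv2.imwrite("pics/w5.png",d["img"]);np.savez("w5.npz",**d)
E
```

```text
t: 12.8
tool_pos: [544.6, 96.9, 51.8]
tcp_rot: [-0.075, 0.997, 0.0, 0.0]
contact_force: [-0.7, 0.4, -0.5]
grip_width: 0.348
finger_force: 0.2
```

View pics/w5.png

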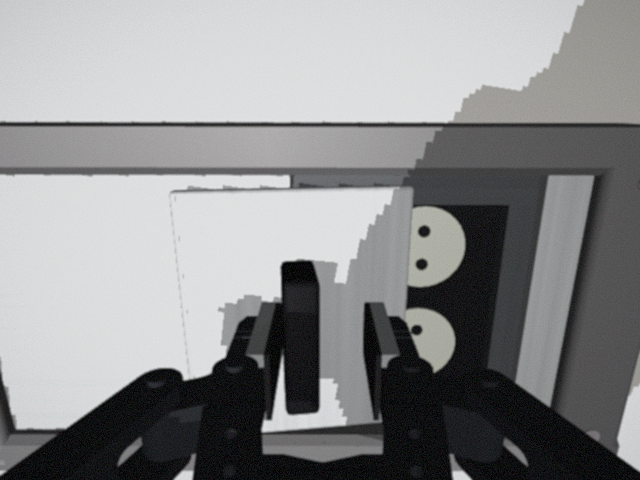

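Halfway across, the cover has its leading edge over the opening at col 410. It is yawed about 1° (rows 191 and 187), which is within the play, so I keep pushing.

```bash
python3 -m handwheel '{"series":[[[0,0.1,0],[0,0,0]],[[0,0.1,0],[0,0,0]],[[0,0.1,0],[0,0,0]],[[0,0.1,0],[0,0,0]],[[0,0.1,0],[0,0,0]],[[0,0.1,0],[0,0,0]],[[0,0.1,0],[0,0,0]],[[0,0.1,0],[0,0,0]],[[0,0.1,0],[0,0,0]],[[0,0.1,0],[0,0,0]]]}'
python3 - <<'E'
from h import *
d=cam("wrist");np.savez("w6.npz",**d);P=cloud(d)
c=np.array([547.34,79.08]);a=np.radians(8.46);ex=np.array([np.cos(a),np.sin(a)]);ey=np.array([-np.sin(a),np.cos(a)])
Q=P[...,:2]-c;x=Q@ex;y=Q@ey
for yy in range(-30,112,6):
    m=(abs(x+38)<8)&(abs(y-yy)<2);print(yy,[round(float(v),1) for v in np.percentile(P[...,2][m],[20,50,80])] if m.any() else None,end="; ")
E
```

```text
t: 13.68
tool_pos: [540.9, 121.6, 51.8]
tcp_rot: [-0.075, 0.997, 0.0, 0.0]
contact_force: [0.1, -0.6, -0.7]
grip_width: 0.349
finger_force: 0.2
-30 [34.0, 34.4, 35.0]; -24 [34.0, 34.5, 35.0]; -18 [33.9, 34.5, 35.0]; -12 [34.0, 34.5, 35.0]; -6 [39.8, 40.4, 40.8]; 0 [39.4, 39.9, 40.5]; 6 [38.9, 39.5, 40.0]; 12 [38.5, 39.1, 39.6]; 18 [38.1, 38.6, 39.1]; 24 [37.6, 38.1, 38.7]; 30 [37.2, 37.7, 38.3]; 36 [36.7, 37.2, 37.8]; 42 [36.3, 36.8, 37.3]; 48 [35.8, 36.4, 36.8]; 54 [35.4, 35.9, 36.4]; 60 [34.9, 35.4, 35.9]; 66 [34.5, 35.0, 35.5]; 72 [33.9, 34.5, 35.0]; 78 [18.4, 27.8, 29.7]; 84 [18.4, 19.2, 29.2]; 90 [29.0, 29.5, 30.0]; 96 [29.5, 32.1, 34.5]; 102 [34.0, 34.5, 35.0]; 108 [33.9, 34.5, 34.9];
```

The leading edge has tipped in, so I continue with smaller steps.

```bash
python3 -m handwheel '{"series":[[[0,0.06,0],[0,0,0]],[[0,0.06,0],[0,0,0]],[[0,0.06,0],[0,0,0]],[[0,0.06,0],[0,0,0]],[[0,0.06,0],[0,0,0]],[[0,0.06,0],[0,0,0]],[[0,0.06,0],[0,0,0]],[[0,0.06,0],[0,0,0]],[[0,0.06,0],[0,0,0]],[[0,0.04,0],[0,0,0]]]}'
cat > prof.py <<'E'
from h import *
d=cam("wrist");np.savez("w7.npz",**d);P=cloud(d);cv2.imwrite("pics/w7.png",d["img"])
c=np.array([547.34,79.08]);a=np.radians(8.46);ex=np.array([np.cos(a),np.sin(a)]);ey=np.array([-np.sin(a),np.cos(a)])
Q=P[...,:2]-c;x=Q@ex;y=Q@ey
for yy in range(-9,108,3):
    m=(abs(x+38)<8)&(abs(y-yy)<1.5);print(yy,round(float(np.median(P[...,2][m])),1) if m.any() else None,end="; ")
E
python3 prof.py
```

```text
t: 14.57
tool_pos: [538.8, 135.8, 51.8]
tcp_rot: [-0.075, 0.997, 0.0, 0.0]
contact_force: [-0.2, -0.8, -0.2]
grip_width: 0.351
finger_force: 0.3
-9 34.5; -6 34.4; -3 34.4; 0 34.5; 3 34.5; 6 37.3; 9 37.8; 12 37.7; 15 37.5; 18 37.5; 21 37.3; 24 37.2; 27 37.1; 30 37.0; 33 36.8; 36 36.6; 39 36.6; 42 36.3; 45 36.3; 48 36.2; 51 36.0; 54 35.9; 57 35.8; 60 35.6; 63 35.5; 66 35.4; 69 35.3; 72 35.1; 75 35.0; 78 34.9; 81 34.8; 84 34.6; 87 34.5; 90 30.3; 93 29.5; 96 32.0; 99 34.5; 102 34.5; 105 34.5;
```

```bash
python3 -m handwheel '{"series":[[[0,0.03,0],[0,0,0]],[[0,0.03,0],[0,0,0]],[[0,0.03,0],[0,0,0]],[[0,0.02,0],[0,0,0]],[[0,0,0],[0,0,0]],[[0,0,0],[0,0,0]],[[0,0,0],[0,0,0]],[[0,0,0],[0,0,0]],[[0,0,0],[0,0,0]],[[0,0,0],[0,0,0]]]}'
python3 prof.py
```

```text
t: 15.45
tool_pos: [538.4, 138.4, 51.8]
tcp_rot: [-0.075, 0.997, 0.0, 0.0]
contact_force: [0.5, -0.4, 0.5]
grip_width: 0.348
finger_force: 0.0
-9 34.4; -6 34.5; -3 34.5; 0 34.4; 3 34.5; 6 32.7; 9 34.1; 12 34.5; 15 34.4; 18 34.5; 21 34.5; 24 34.5; 27 34.4; 30 34.5; 33 34.4; 36 34.5; 39 34.5; 42 34.5; 45 34.5; 48 34.4; 51 34.5; 54 34.5; 57 34.5; 60 34.5; 63 34.5; 66 34.5; 69 34.5; 72 34.5; 75 34.5; 78 34.5; 81 34.5; 84 34.5; 87 34.5; 90 34.5; 93 30.7; 96 32.0; 99 34.4; 102 34.5; 105 34.5;
```

The cover reads flush along its full length. I back off the rib, lift straight up and check.

```bash
python3 -m handwheel '{"series":[[[0,-0.12,0],[0,0,0]],[[0,-0.16,0],[0,0,0]],[[0,0,0],[0,0,0]],[[0,0,-0.3],[0,0,0]],[[0,0,-0.5],[0,0,0]],[[0,0,-0.8],[0,0,0]],[[0,0,-0.9],[0,0,0]],[[0,0,-0.9],[0,0,0]],[[0,0,-0.9],[0,0,0]],[[0,0,-0.5],[0,0,0]]]}'
python3 -m handwheel '{"series":[[[0,0,-0.8],[0,0,0]],[[0,0,-0.8],[0,0,0]],[[0,0,0],[0,0,0]],[[0,0,0],[0,0,0]],[[0,0,0],[0,0,0]],[[0,0,0],[0,0,0]],[[0,0,0],[0,0,0]],[[0,0,0],[0,0,0]],[[0,0,0],[0,0,0]],[[0,0,0],[0,0,0]]]}'
python3 prof.py
python3 - <<'E'
from h import *
d=dict(np.load("w7.npz"));P=cloud(d);c=np.array([547.34,79.08]);a=np.radians(8.46);ex=np.array([np.cos(a),np.sin(a)]);ey=np.array([-np.sin(a),np.cos(a)])
Q=P[...,:2]-c;x=Q@ex;y=Q@ey;print()
for xx in(-45,-35,35,45):print(xx,[round(float(np.median(P[...,2][(abs(x-xx)<2)&(abs(y-yy)<2)])),1) for yy in(15,35,65,85)])
E
```

```text
t: 16.33
tool_pos: [539.9, 131.5, 174.8]
tcp_rot: [-0.075, 0.997, 0.0, 0.001]
contact_force: [0.1, 0.0, 0.1]
grip_width: 0.35
finger_force: 0.0
t: 17.17
tool_pos: [539.4, 131.4, 211.5]
tcp_rot: [-0.075, 0.997, 0.0, -0.0]
contact_force: [-0.3, -0.4, 0.1]
grip_width: 0.347
finger_force: 0.0
-9 34.6; -6 34.5; -3 34.3; 0 34.4; 3 34.5; 6 32.5; 9 33.6; 12 34.6; 15 34.4; 18 34.4; 21 34.4; 24 34.6; 27 34.4; 30 34.5; 33 34.6; 36 34.6; 39 34.4; 42 34.5; 45 34.5; 48 34.6; 51 34.6; 54 34.5; 57 34.6; 60 34.6; 63 34.5; 66 34.3; 69 34.3; 72 34.4; 75 34.6; 78 34.5; 81 34.6; 84 34.5; 87 34.4; 90 34.4; 93 30.8; 96 30.9; 99 34.6; 102 34.4; 105 34.6; 
-45 [34.4, 34.5, 34.5, 34.3]
-35 [34.5, 34.5, 34.4, 34.4]
35 [34.2, 34.5, 34.4, 34.6]
45 [34.5, 34.8, 34.5, 34.9]
```

View pics/w7.png

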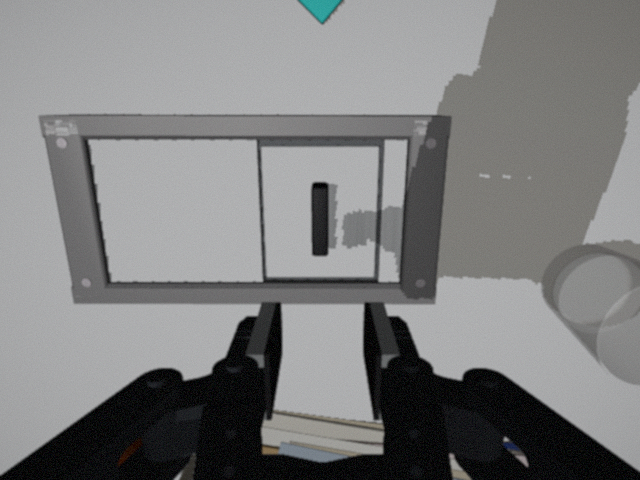

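The cover sits flush and square in the opening, at (320,210) between cols 260 and 380. All four corners read deck height and the gripper is clear, so I hand in.

```bash
python3 -c "
from plant import arm
print(arm.hand_in())"
```

```text
the job is handed in; nothing more can be done
None
```

The cover was laid flat on the closed half, slid gently until it dropped in flush, and released, and the job was handed in at about 17 s; the mouse, memory stick and glass were not touched.

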